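# Wedge the tilt stand up to its height collar

## Robot

A 7-joint arm with a two-finger parallel gripper is mounted at the origin on a cart in front of the work surface, level with it; the furniture and walls round the work are solid. World frame = base frame: x ahead of the robot, y to its left, z up, the work surface at z = 0. Lengths are in mm, angles in rad, forces in N, time in s.
With the tool pointing down it reaches from about 400 to 875 mm from the base axis. Payload 19.3 kg.
Tool frame: the origin (TCP) lies midway between the tips of the shut fingers; the grasp point (between the pads) lies 19 mm behind it; z points along the fingers, y is the line along which they close (so a half turn about z gives the same grasp; the last joint's range is limited). The gripper opens to 85 mm and grips with 20 to 120 N. Pads are 22 mm wide; open, the fingers measure 114 mm over their backs; the gripper's body (76 mm by 85 mm) begins 54 mm behind the grasp point. The pads swing forward as they close: fully open they stand 13 mm farther back than shut.
Start: joints at [1.076, 0.521, -0.036, 1.599, 0.021, 1.021, -0.113], TCP at [257.559, -569.454, 231.291] pointing down, gripper open.
Joint ranges: [-2.91, 2.91], [-0.3, 2.13], [-1.5, 1.42], [0.17, 2.43], [-1.26, 4.41], [0.16, 1.93], [-2.52, 2.52]. Speed limits (rad/s): [1.89, 1.89, 2.39, 2.39, 3.01, 3.01, 3.01].

## Interface

Orientations are given as a rotation vector (axis times angle).
In Python, from station import robot gives the robot as it stands.
- The arm moves only by the tool jog_arm, never from a script. Its argument "deltas" is a list of rows, each a list of 2 entries, a list of its own where there are three numbers: the shift along the tool's x, y, z scaled (see below), then the turn, a rotation vector about the tool's x, y, z scaled (see below). In form: [[[dx, dy, dz], [wx, wy, wz]], ...]. A call has 1 to 12 rows; each row is the pose to reach, as a shift and turn from the pose commanded when the call began, along the tool's axes at that moment; what a row does not reach only later rows make up. The controller multiplies each number of a shift by 0.15 m and each number of a turn by 120 degrees. A row lasts 1/8 s, in which the tool goes at most 62.5 mm and 10.7 degrees, less where a joint would pass 70% of its speed; a pose out of reach is approached as far as the arm can. A call with a number of a shift or a turn outside -1 to 1 is refused whole. A call with a gripper value outside its range is refused whole. "hand" is the closure, from 0 (fully open) to 1 (shut), set as the call begins (left out, the last holds). The fingers move at their own pace and stop on an object; "newtons" is the grip in N (left out, the last holds). Time passes only in rows, so rows that repeat a pose let the fingers close. It gives the time, the measured TCP pose, the force, the opening and the grip force at its end, in the units of the state.
- robot.state(): the state, without advancing time (a new reading comes with each control period).
- robot.read_camera(name): name is "scene" or "top" or "wrist"; returns the picture (400x640x3 uint8, blue, green, red); there is no depth.
- robot.calibration(name): a dict with "fx", "fy", "cx", "cy" (pixels), "k1" (the pictures are not rectified: a ray, as slopes to the right and down, at radius r is drawn at 1 + k1 r^2 times it, then the intrinsics apply), "rvec" (rotation vector, rad) and "tvec" (3), from world to camera coordinates, as OpenCV has them. Camera axes: x right, y down, z forward; pixel columns grow to the right and rows downward; lengths in mm; the calibration is good to about 2 mm. A picture is of the moment at which its call begins: read the wrist's pose just before it. calibration takes no time and is no camera call; for the wrist camera it gives the pose at the moment of the call.
- robot.sign_off(): hands the job in; it is judged then, once.
The state is a dict: "t": time; "joint_pos": joint angles; "joint_velocities": joint speeds; "tau": joint torques, N m; "tcp_pos": TCP position; "eef_rot": TCP orientation; "ft_force": force on the tool from outside, world axes, zero at the start; "ft_torque": the same for the moment, N m; "grip_width": opening from 0.0 (shut) to 1.0 (fully open); "grip_force": force on a finger pad.
Only numpy, scipy, OpenCV 4.12 (cv2) and the standard library are available. Lean on these libraries where they do the work, as an engineer would, in place of code of your own. Each camera call takes 0.05 s, during which the arm holds its last target. There are 200 camera calls.

## Task

Raise the front of the sample tilt stand to its mark: take the taller of the two wooden wedges by its grip block, lay it flat on the worktop in front of the stand and slide it, thin end first, under the middle of the plate's front lip until the pointer on the plate is level with the black collar on the post. Do not shift the collar; let go and leave the wedge under the lip, holding the plate there.

Things in the scene. Friction and masses are not known exactly. Their poses are not given: they have to be found in the camera images.
- tall_wedge: Taller of two wooden wedges, 144 mm long, 34 mm wide, 0.16 kg. Grip block 34x34, 52 high at the thick end; from its front a taper falls from 40 high to a 4 thick nose over 110. Origin: centre of the block's underside; x towards the nose (tip at x=+127), z up. The other wedge (block 30, taper 13 high) is too low. Both lie, either order, before the centrifuge (front x=0.52 m, y<0.08; 0.3 m high).
- lane (a point): Worktop point below the middle of the fixed tilt stand's front lip; x: level, the way the wedge slides in, square to the lip; y along the lip. Lip: round bar, 10 mm diameter, 126 mm long, underside 12 above the worktop at rest. Plate hinged 118 behind it, about 3 N at the lip. Free below it for y -52 to +52 and x to +110; beyond are frame rails 10 high. A white jar is fixed on the plate.
- pointer (a point): Tip of the thin dark pointer at the plate lip's left end (lane y=+82). At rest 23 mm above the worktop; rises with the lip, staying 11 above the lip's underside. With the tall wedge under the lip, each 3 mm it slides farther in raises the pointer about 1 mm; friction keeps the wedge where it is left.
- mark (a point): Centre of the black collar, 18 mm diameter, 8 mm high, on the upright 8 mm post beside the lip's left end (lane y=+95; post top 70 above the worktop). Its height, 31 to 43 above the worktop, differs each time: the pointer must stand level with it. The collar slides only by force and must stay as found.

How it is judged:
By the outcome, as a careful person would: the job done as asked, in the order asked, and still so for the second after the job is handed in, with the robot touching nothing.
It also fails if it takes over 42 s, if anything falls off the work surface, if the arm or the gripper's body presses on something with over 40 N, if the wrist force passes 120 N, or if a joint passes its speed limit or range.

## Working session

There is one attempt and no reset: what is moved stays moved. The work goes in short steps, Python scripts to look and compute and a tool call to move; the robot and the scene stay as the last step left them, time stands still between calls to the robot, and variables do not carry over. Pictures are saved under pics/ and viewed, at most 11 in all, crops included, and the job is handed in when it is done.

Besides the shell and the picture viewer there is one more tool, called after "Emit:" in YAML: its name, and indented under it one key for each argument. jog_arm: Moves the arm, as the interface text tells. Its arguments: {"type":"object","properties":{"deltas":{"type":"array","items":{"type":"array"}},"hand":{"type":"number"},"newtons":{"type":"number"}},"required":["deltas"]}

```bash
mkdir -p pics; ls; cat > h.py <<'E'
import numpy as np, cv2
from station import robot
R=lambda v: cv2.Rodrigues(np.array(v,float))[0]
def ray(cal,u,v):
    K=np.array([[cal['fx'],0,cal['cx']],[0,cal['fy'],cal['cy']],[0,0,1.]])
    d=np.array([(u-cal['cx'])/cal['fx'],(v-cal['cy'])/cal['fy']])
    s=d.copy()
    for _ in range(20): s=d/(1+cal['k1']*(s@s))
    Rm=R(cal['rvec']); t=np.array(cal['tvec'],float).ravel()
    return -Rm.T@t, Rm.T@np.array([s[0],s[1],1.])
def onz(cal,u,v,z):
    o,d=ray(cal,u,v); return o+d*(z-o[2])/d[2]
def two(c1,p1,c2,p2):
    o1,d1=ray(c1,*p1);o2,d2=ray(c2,*p2)
    a=np.linalg.lstsq(np.c_[d1,-d2],o2-o1,rcond=None)[0]
    x,y=o1+a[0]*d1,o2+a[1]*d2
    return (x+y)/2,np.linalg.norm(x-y)
def proj(cal,P):
    Rm=R(cal['rvec']); p=Rm@np.array(P,float)+np.array(cal['tvec'],float).ravel()
    s=p[:2]/p[2]; s=s*(1+cal['k1']*(s@s)); return np.array([s[0]*cal['fx']+cal['cx'],s[1]*cal['fy']+cal['cy']])
def rows(target,rv):  # delta in scaled tool units from measured pose
    s=robot.state(); A=R(s['eef_rot'])
    print('shift',np.round(A.T@(np.array(target)-s['tcp_pos'])/150,4),'turn',np.round(cv2.Rodrigues(A.T@R(rv))[0].ravel()/np.deg2rad(120),4))
E
python3 - <<'E'
from h import *
s=robot.state(); print(s['t'],s['tcp_pos'],s['eef_rot'])
for n in ['scene','top','wrist']:
    im=robot.read_camera(n); cv2.imwrite(f'pics/{n}0.png',im); c=robot.calibration(n)
    print(n,{k:np.round(v,3).tolist() for k,v in c.items()}, -R(c['rvec']).T@np.ravel(c['tvec']))
E
```

```text
pics
0.0 [ 257.41153738 -569.17061568  230.73760987] [-3.06996937e+00 -6.62013263e-01  4.88950068e-04]
scene {'fx': 379.418, 'fy': 379.418, 'cx': 312.316, 'cy': 198.689, 'k1': -0.029, 'rvec': [0.996, -2.4, 1.136], 'tvec': [387.512, 269.038, 1010.679]} [-135.58252702  714.63582487  845.53615247]
top {'fx': 370.036, 'fy': 370.036, 'cx': 320.599, 'cy': 204.079, 'k1': -0.039, 'rvec': [2.1, -2.159, 0.188], 'tvec': [42.6, 531.539, 1092.858]} [ 333.40890945   30.98119448 1169.00169219]
wrist {'fx': 321.375, 'fy': 321.375, 'cx': 321.229, 'cy': 196.223, 'k1': -0.044, 'rvec': [-2.425, 1.565, 0.231], 'tvec': [-625.421, -36.629, 378.511]} [ 325.37320648 -539.40986575  372.73722759]
```

View pics/scene0.png

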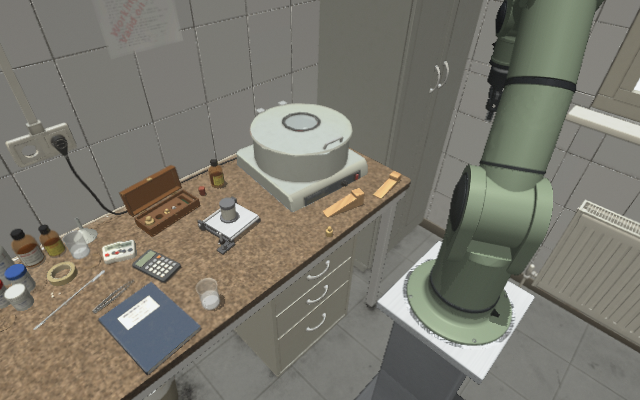

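View pics/top0.png

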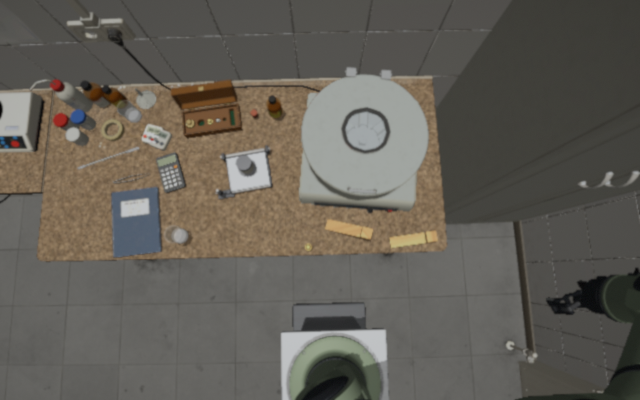

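The scene view shows the stand near (228,220), with wedges at (343,203) and (387,185). In the top view the stand is at (248,170) and the wedges at (349,229) and (413,240). Next I'll enlarge the crops.

```bash
python3 - <<'E'
from h import *
a=cv2.imread('pics/scene0.png'); b=cv2.imread('pics/top0.png')
cr=lambda im,x,y,w,h:cv2.resize(im[y:y+h,x:x+w],(400,300),interpolation=cv2.INTER_CUBIC)
o=np.vstack([np.hstack([cr(a,190,185,80,60+0),cr(a,310,165,100,75)]),np.hstack([cr(b,205,140,80,60),cr(b,315,190,130,97)])])
cv2.imwrite('pics/c0.png',o)
for n,im in(('scene',a),('top',b)):
    hsv=cv2.cvtColor(im,cv2.COLOR_BGR2HSV); m=cv2.inRange(hsv,(8,90,170),(28,255,255))
    k,l,st,ce=cv2.connectedComponentsWithStats(m)
    for i in range(1,k):
        if st[i,4]>60:
            pts=np.argwhere(l==i)[:,::-1].astype(np.float32)
            r=cv2.minAreaRect(pts); print(n,st[i],ce[i].round(1),cv2.boxPoints(r).round(1).tolist())
            if n=='top':
                c=robot.calibration('top'); print([onz(c,*p,20)[:2].round(0).tolist() for p in cv2.boxPoints(r)])
E
```

```text
scene [373 178  24  20 196] [384.4 188. ] [[372.5, 193.5], [390.5, 175.5], [396.5, 181.5], [378.5, 199.5]]
scene [351 188  13   8  63] [357.4 191.5] [[351.0, 190.0], [361.20001220703125, 186.60000610351562], [363.3999938964844, 193.1999969482422], [353.20001220703125, 196.60000610351562]]
scene [323 193  34  24 272] [338.7 204.7] [[322.1000061035156, 210.5], [351.8999938964844, 191.5], [356.20001220703125, 198.3000030517578], [326.3999938964844, 217.3000030517578]]
top [325 220  48  18 460] [348.5 228.4] [[324.70001220703125, 228.5], [326.79998779296875, 218.60000610351562], [372.6000061035156, 228.39999389648438], [370.3999938964844, 238.3000030517578]]
[[460.0, 17.0], [491.0, 10.0], [456.0, -132.0], [425.0, -124.0]]
top [426 231  12  11 100] [431.4 235.9] [[425.70001220703125, 231.1999969482422], [435.6000061035156, 229.60000610351562], [437.29998779296875, 239.8000030517578], [427.3999938964844, 241.39999389648438]]
[[442.0, -298.0], [446.0, -329.0], [414.0, -332.0], [410.0, -301.0]]
top [390 233  36  15 263] [406.8 238.5] [[389.0, 236.89999389648438], [423.5, 231.5], [425.1000061035156, 241.8000030517578], [390.70001220703125, 247.1999969482422]]
[[428.0, -182.0], [442.0, -291.0], [409.0, -293.0], [396.0, -185.0]]
```

View pics/c0.png

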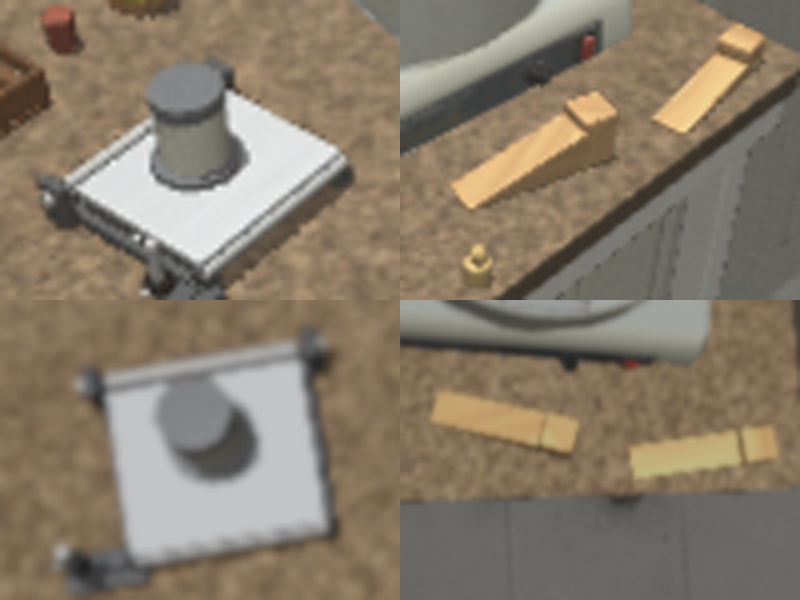

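The tall wedge is the nearer one to the stand: in the top view its nose is at about (326,223) and its block at (367,233). The lip runs from (231,192) to (271,187), with the post at (218,191) to its left.

```bash
python3 - <<'E'
from h import *
c=robot.calibration('top')
b=onz(c,367,233,52); n=onz(c,325.8,223.6,4); print('block',b,'nose',n,np.linalg.norm((n-b)[:2]),np.rad2deg(np.arctan2(*(n-b)[1::-1])))
L=onz(c,231,192,17);Rr=onz(c,271,187,17); print('lip',L,Rr,np.linalg.norm(L-Rr),(L+Rr)/2); y=L-Rr; yaw=np.arctan2(-y[0],y[1]); print('lane yaw',np.rad2deg(yaw))
print('post top',onz(c,218,191,70))
yw=np.arctan2(*(n-b)[1::-1])
rv=np.pi*np.array([np.cos(yw/2),np.sin(yw/2),0]); print(rv, robot.state()['joint_pos'])
rows([b[0],b[1],180],rv)
E
```

```text
block [ 438.88210375 -109.88188198   52.        ] nose [476.86559392  13.14822066   4.        ] 128.7600546847389 72.84280071490697
lip [584.79986212 312.55252252  17.        ] [597.50651486 184.67243327  17.        ] 128.5098293873824 [591.15318849 248.6124779   17.        ]
lane yaw 5.674500697851838
post top [577.47846709 339.4604603   70.        ]
[2.52795194 1.86522475 0.        ] [ 1.07579452  0.52188153 -0.03630827  1.59984225  0.02119304  1.02112957
 -0.1128351 ]
shift [ 2.364  -2.2916  0.341 ] turn [-4.000e-04 -1.000e-04 -4.042e-01]
```

Emit:
jog_arm:
  deltas:
    - [[0.3,-0.3,0],[0,0,0]]
    - [[0.6,-0.58,0],[0,0,0]]
    - [[0.9,-0.87,0],[0,0,0]]
    - [[1,-0.97,0],[0,0,0]]
  hand: 0
  newtons: 60

```text
t: 0.65
tcp_pos: [335.6, -371.9, 231.4]
eef_rot: [-3.069, -0.668, -0.001]
ft_force: [-0.6, -1.3, 0.4]
grip_width: 1.001
grip_force: 0.0
```

Emit:
jog_arm:
  deltas:
    - [[0.3,-0.3,0],[0,0,0]]
    - [[0.6,-0.58,0],[0,0,0]]
    - [[0.9,-0.87,0],[0,0,0]]
    - [[1,-0.97,0],[0,0,0]]

```text
t: 1.15
tcp_pos: [412.0, -177.4, 231.4]
eef_rot: [-3.069, -0.668, -0.001]
ft_force: [-0.3, -0.9, -0.2]
grip_width: 1.003
grip_force: 0.0
```

Emit:
jog_arm:
  deltas:
    - [[0.2,-0.2,0.15],[0,0,-0.08]]
    - [[0.36,-0.35,0.3],[0,0,-0.16]]
    - [[0.36,-0.35,0.34],[0,0,-0.24]]
    - [[0.36,-0.35,0.34],[0,0,-0.32]]
    - [[0.36,-0.35,0.34],[0,0,-0.4]]
    - [[0.36,-0.35,0.34],[0,0,-0.404]]
    - [[0.36,-0.35,0.34],[0,0,-0.404]]

```text
t: 2.02
tcp_pos: [438.5, -110.7, 180.3]
eef_rot: [-2.532, -1.86, 0.0]
ft_force: [1.1, 0.1, -0.2]
grip_width: 0.999
grip_force: 0.0
```

```bash
python3 - <<'E'
from h import *
import json
s=robot.state(); c=robot.calibration('wrist'); im=robot.read_camera('wrist'); cv2.imwrite('pics/w1.png',im)
print(s['t'],s['tcp_pos'],s['eef_rot'],s['joint_pos'])
json.dump({k:np.array(v).tolist() for k,v in c.items()},open('w1.json','w'))
for P in [(438.9,-109.9,52),(476.9,13.1,4)]: print(proj(c,P))
E
```

```text
2.025 [ 438.48224107 -110.684166    180.28066144] [-2.53192165e+00 -1.85964462e+00  7.27601346e-05] [ 0.44506917  0.34520218 -0.4042613   2.0742162   0.19481854  0.75771156
 -0.38385478]
[320.30309079 186.29175988]
[319.71575381  35.57346229]
```

View pics/w1.png

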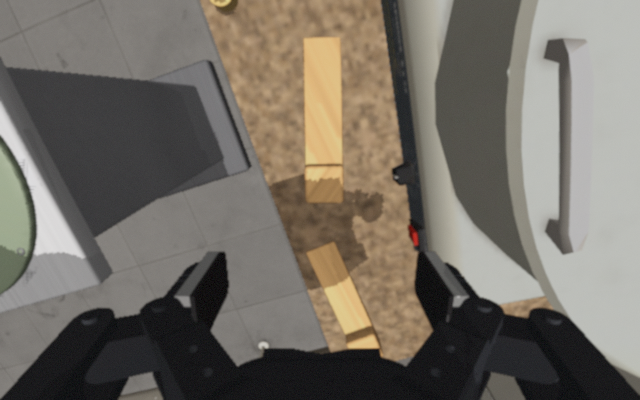

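The wrist view shows the tall wedge lying along the tool's x: nose edge at (322.5,37.5), block top from row 165 to 203 with its centre at (324,184).

```bash
python3 - <<'E'
from h import *
import json
c=json.load(open('w1.json'))
b=onz(c,324,184,52); n=onz(c,322.5,37.5,4); d=(n-b)[:2]; yw=np.arctan2(d[1],d[0]); print(b,n,np.linalg.norm(d),np.rad2deg(yw))
print('block width/len',[onz(c,*p,52).round(1) for p in [(305,184),(343,184),(324,165),(324,203)]])
rv=np.pi*np.array([np.cos(yw/2),np.sin(yw/2),0])
rows([b[0],b[1],14],rv)
E
```

```text
[ 442.5804528  -108.89640961   52.        ] [478.82602756  10.79514013   4.        ] 125.05922105001113 73.15238376398824
block width/len [array([ 426.8, -104. ,   52. ]), array([ 458.3, -113.8,   52. ]), array([447.6, -92.9,  52. ]), array([ 437.4, -125.5,   52. ])]
shift [0.0192 0.0223 1.1087] turn [ 0.      0.     -0.0044]
```

Emit:
jog_arm:
  deltas:
    - [[0.019,0.022,0.35],[0,0,-0.0044]]
    - [[0.019,0.022,0.7],[0,0,-0.0044]]
    - [[0.019,0.022,0.95],[0,0,-0.0044]]
    - [[0.019,0.022,0.95],[0,0,-0.0044]]

```text
t: 2.58
tcp_pos: [441.2, -108.3, 36.2]
eef_rot: [-2.518, -1.873, 0.005]
ft_force: [-0.5, 0.1, 1.0]
grip_width: 1.005
grip_force: 0.0
```

Emit:
jog_arm:
  deltas:
    - [[0,0,0.1],[0,0,0]]
    - [[0,0,0.185],[0,0,0]]
    - [[0,0,0.185],[0,0,0]]

```text
t: 2.95
tcp_pos: [442.4, -108.8, 9.8]
eef_rot: [-2.52, -1.876, 0.001]
ft_force: [-0.6, 0.5, -0.2]
grip_width: 1.004
grip_force: 0.0
```

Emit:
jog_arm:
  deltas:
    - [[0,0,0],[0,0,0]]
    - [[0,0,0],[0,0,0]]
    - [[0,0,0],[0,0,0]]
    - [[0,0,0],[0,0,0]]
    - [[0,0,0],[0,0,0]]
    - [[0,0,0],[0,0,0]]
  hand: 1
  newtons: 60

```text
t: 3.7
tcp_pos: [442.7, -108.9, 10.5]
eef_rot: [2.519, 1.876, 0.0]
ft_force: [-2.3, 0.6, 10.3]
grip_width: 0.392
grip_force: 59.2
```

Emit:
jog_arm:
  deltas:
    - [[0,0,-0.15],[0,0,0]]
    - [[0,0,-0.4],[0,0,0]]
    - [[0.2,-0.07,-0.45],[0,0,0]]
    - [[0.45,-0.16,-0.45],[0,0,0]]
    - [[0.7,-0.26,-0.45],[0,0,0]]
    - [[0.95,-0.35,-0.45],[0,0,0]]
    - [[1,-0.37,-0.45],[0,0,0]]

```text
t: 4.58
tcp_pos: [432.2, 53.2, 77.7]
eef_rot: [-2.516, -1.88, -0.001]
ft_force: [0.6, -0.3, -1.1]
grip_width: 0.392
grip_force: 59.9
```

Emit:
jog_arm:
  deltas:
    - [[0.25,-0.09,0],[0,0,0]]
    - [[0.5,-0.18,0],[0,0,0]]
    - [[0.75,-0.27,0],[0,0,0]]
    - [[1,-0.36,0],[0,0,0]]
    - [[1,-0.36,0],[0,0,0]]

```text
t: 5.2
tcp_pos: [423.4, 212.3, 77.6]
eef_rot: [-2.516, -1.88, -0.002]
ft_force: [0.2, -1.0, -1.7]
grip_width: 0.393
grip_force: 59.9
```

Emit:
jog_arm:
  deltas:
    - [[0.07,-0.03,0],[0,0,0.07]]
    - [[0.14,-0.05,0],[0,0,0.14]]
    - [[0.14,-0.05,0],[0,0,0.22]]
    - [[0.14,-0.05,0],[0,0,0.3]]
    - [[0.14,-0.05,0],[0,0,0.38]]
    - [[0.14,-0.05,0],[0,0,0.46]]
    - [[0.14,-0.05,0],[0,0,0.53]]
    - [[0.14,-0.05,0],[0,0,0.562]]
    - [[0.14,-0.05,0],[0,0,0.562]]

```text
t: 6.32
tcp_pos: [422.7, 231.1, 77.6]
eef_rot: [3.137, 0.161, -0.0]
ft_force: [-0.0, 0.5, -1.4]
grip_width: 0.389
grip_force: 59.9
```

```bash
python3 - <<'E'
from h import *
import json
s=robot.state(); c=robot.calibration('wrist'); im=robot.read_camera('wrist'); cv2.imwrite('pics/w2.png',im)
print(s['t'],s['tcp_pos'],s['eef_rot'],s['joint_pos'],s['grip_width'],s['ft_force'])
json.dump({k:np.array(v).tolist() for k,v in c.items()},open('w2.json','w'))
E
```

```text
6.325 [422.67513959 231.1329351   77.56945436] [ 3.13692966e+00  1.60722453e-01 -2.05384419e-04] [-0.63406712  0.54474058  0.0134964   2.09185886 -0.01363669  0.5054795
 -2.07900438] 0.38918714278759037 [-0.01083768  0.5029762  -1.44493258]
```

View pics/w2.png

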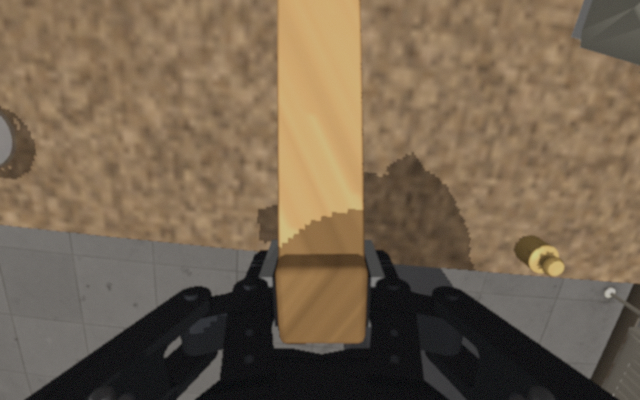

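The wedge is held straight: its nose points up the picture and the block is at (320,300). The lip lies beyond the top edge, so I'll raise the arm and move forward to see the lip and post.

Emit:
jog_arm:
  deltas:
    - [[0.1,0,-0.35],[0,0,0]]
    - [[0.25,0,-0.65],[0,0,0]]
    - [[0.5,0,-0.9],[0,0,0]]
    - [[0.67,0,-0.9],[0,0,0]]
    - [[0.67,0,-0.9],[0,0,0]]
    - [[0.67,0,-0.9],[0,0,0]]

```text
t: 7.12
tcp_pos: [521.8, 241.9, 212.1]
eef_rot: [3.137, 0.163, -0.002]
ft_force: [-1.0, -0.6, -1.9]
grip_width: 0.392
grip_force: 60.2
```

```bash
python3 - <<'E'
from h import *
import json
s=robot.state(); c=robot.calibration('wrist'); im=robot.read_camera('wrist'); cv2.imwrite('pics/w3.png',im)
print(s['t'],s['tcp_pos'],s['eef_rot'],s['joint_pos'])
json.dump({k:np.array(v).tolist() for k,v in c.items()},open('w3.json','w'))
E
```

```text
7.125 [521.7901511  241.91767015 212.07830715] [ 3.13683614e+00  1.62516494e-01 -1.89111769e-03] [-0.56309993  0.46462491  0.03599663  1.75628912 -0.02031965  0.92235929
 -1.985893  ]
```

View pics/w3.png

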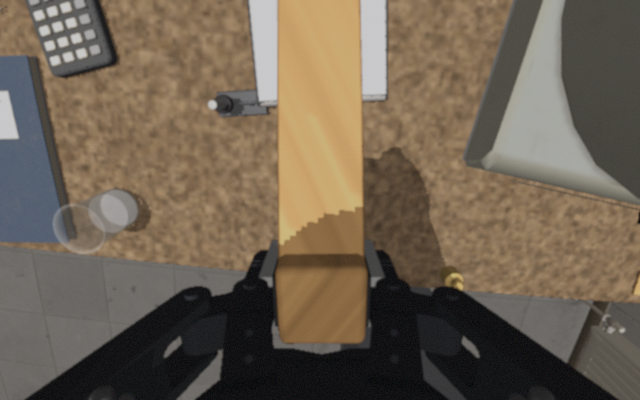

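The lip's front edge runs from about (259,103) to (386,98). The post top is at (212,104) and the collar at about (226,102). I'll take one enlarged crop of the post in both views.

```bash
python3 - <<'E'
from h import *
im=cv2.imread('pics/w3.png'); sc=robot.read_camera('scene'); cv2.imwrite('pics/s3.png',sc)
def cr(im,x,y,w,h,k,st):
    o=cv2.resize(im[y:y+h,x:x+w],(w*k,h*k),interpolation=cv2.INTER_NEAREST)
    for i in range(0,w,st): cv2.putText(o,str(x+i),(i*k,10),0,.35,(0,255,255),1); o[:6,i*k]=(0,0,255)
    for j in range(0,h,st): cv2.putText(o,str(y+j),(0,j*k+4),0,.35,(0,255,0),1); o[j*k,:6]=(0,0,255)
    return o
a=cr(im,200,82,80,35,10,10); b=cr(im,330,80,80,30,5,10); d=cr(sc,205,228,40,30,10,5)
o=np.zeros((350+300,800,3),np.uint8); o[:350,:800]=a; o[350:500,:400]=b; o[350:650,400:800]=d
o=cv2.resize(o,(738,600)); cv2.imwrite('pics/c3.png',o)
E
```

```text
(no output)
```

View pics/c3.png

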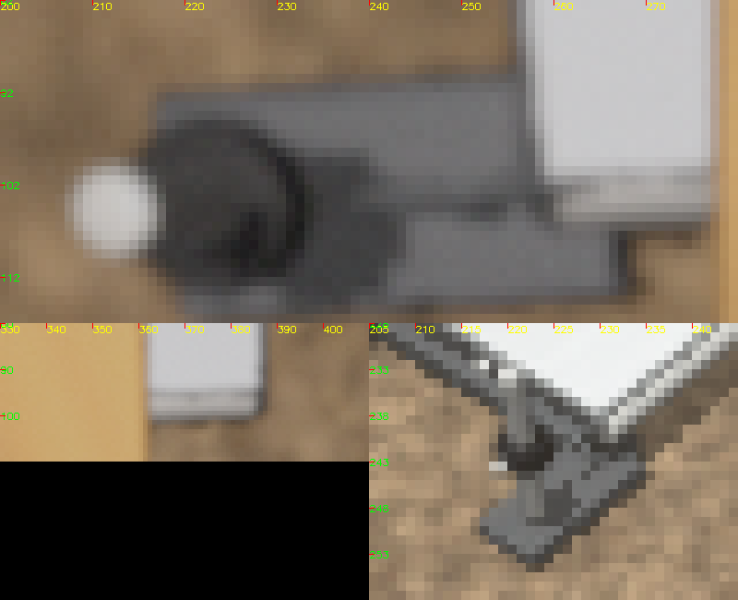

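In the wrist view the post top centre is (212.4,104.5), the collar disc centre is (224.1,104.0) with a radius of about 9 px, and the lip ends are (260,103.6) and (386.4,97.5). In the scene view the collar is at (222.4,242) and the post top at about (220.3,232.5).

```bash
python3 - <<'E'
from h import *
import json
c=json.load(open('w3.json')); sc=robot.calibration('scene')
pt=onz(c,212.4,104.5,70); print('post',pt)
for z in (35,40,45): print('collar top at',z,onz(c,224.1,104,z))
L=onz(c,259,103.6,20);Rr=onz(c,386.4,97.5,20); y=L-Rr; print('lip',L,Rr,np.linalg.norm(y),(L+Rr)/2,'yaw',np.rad2deg(np.arctan2(-y[0],y[1])))
for z in (0,30,34,38,42,46,70): print(z,proj(sc,[pt[0],pt[1],z]),proj(c,[pt[0],pt[1],z]))
s=robot.state()['eef_rot']; print('tool yaw',np.rad2deg(2*np.arctan2(s[1],s[0])))
print('two-view collar',two(c,(224.1,104),sc,(222.4,241.5)),'posttop',two(c,(212.4,104.5),sc,(220.3,232.5)))
E
```

```text
post [582.52430764 341.22806456  70.        ]
collar top at 35 [582.41356227 341.29195652  35.        ]
collar top at 40 [582.62606468 339.84863548  40.        ]
collar top at 45 [582.83856709 338.40531444  45.        ]
lip [585.58324375 310.5813315   20.        ] [604.61865876 184.3592486   20.        ] 127.64936834131683 [595.10095126 247.47029005  20.        ] yaw 8.57608760813626
0 [222.84229632 249.98950566] [233.64215561 103.40421818]
30 [221.49406587 243.01995464] [225.64574382 103.81209937]
34 [221.31089464 242.07227036] [224.46790217 103.87264777]
38 [221.12690536 241.12016131] [223.26068962 103.9348314 ]
42 [220.94209275 240.16359751] [222.02299873 103.99871691]
46 [220.7564515 239.2025487] [220.75366597 104.06437459]
70 [219.62489894 233.34034375] [212.4 104.5]
tool yaw 5.944220323061542
two-view collar (array([581.51148522, 339.67283104,  36.19077659]), np.float64(3.1210816110419763)) posttop (array([582.16124221, 339.69944284,  72.69327742]), np.float64(1.5981824753568286))
```

Collar comes out near 31–33 mm, and the lane is at about (594.5,247.5) with yaw about 8°. Before sliding, I'll compute the approach moves and check what the wrist camera will see from the holding pose.

```bash
cat >> h.py <<'E'
yl=np.deg2rad(8.1); LX=np.array([np.cos(yl),np.sin(yl),0]); LY=np.array([-np.sin(yl),np.cos(yl),0]); LO=np.array([595.,247.5,0])
RV=np.pi*np.array([np.cos(yl/2),np.sin(yl/2),0])
lane=lambda x,y,z: LO+x*LX+y*LY+np.array([0,0,z])
E
python3 - <<'E'
from h import *
import json
c=json.load(open('w3.json')); s=robot.state()
A=R(s['eef_rot']); Rc=R(c['rvec']); C=-Rc.T@np.ravel(c['tvec'])
off=A.T@(C-s['tcp_pos']); Rct=Rc@A; print('cam in tool',off,'axis in tool',Rct.T@[0,0,1])
for bx in (-105,-80,-60):
    T=R(RV); P=lane(bx,0,11); Rn=Rct@T.T; Cn=P+T@off
    cn=dict(c); cn['rvec']=cv2.Rodrigues(Rn)[0].ravel(); cn['tvec']=-Rn@Cn
    print(bx,Cn.round(),[proj(cn,lane(*q)).round().tolist() for q in ((0,95,70),(0,95,32),(0,82,23),(0,82,32))])
rows(lane(-175,0,80),RV)
E
```

```text
cam in tool [  74.44892897    0.78965428 -141.63137805] axis in tool [-2.89007737e-01  6.06537751e-04  9.57326569e-01]
-105 [565. 242. 153.] [[-71.0, -21.0], [47.0, 13.0], [99.0, 17.0], [82.0, 11.0]]
-80 [590. 246. 153.] [[-47.0, 84.0], [60.0, 87.0], [109.0, 87.0], [94.0, 86.0]]
-60 [609. 249. 153.] [[-27.0, 160.0], [71.0, 142.0], [118.0, 138.0], [104.0, 141.0]]
shift [-0.6756  0.0596  0.8826] turn [ 0.0001  0.0004 -0.018 ]
```

Emit:
jog_arm:
  deltas:
    - [[-0.25,0.02,0],[0,0,-0.018]]
    - [[-0.5,0.05,0.1],[0,0,-0.018]]
    - [[-0.676,0.06,0.35],[0,0,-0.018]]
    - [[-0.676,0.06,0.65],[0,0,-0.018]]
    - [[-0.676,0.06,0.883],[0,0,-0.018]]
    - [[-0.676,0.06,0.883],[0,0,-0.018]]

```text
t: 7.98
tcp_pos: [421.0, 222.5, 78.7]
eef_rot: [3.132, 0.222, -0.006]
ft_force: [0.5, -0.3, -0.6]
grip_width: 0.392
grip_force: 60.1
```

Emit:
jog_arm:
  deltas:
    - [[0,0,0.2],[0,0,0]]
    - [[0,0,0.4],[0,0,0]]
    - [[0,0,0.44],[0,0,0]]
    - [[0,0,0.455],[0,0,0]]
    - [[0,0,0.455],[0,0,0]]

```text
t: 8.6
tcp_pos: [423.0, 223.5, 13.0]
eef_rot: [-3.133, -0.221, -0.002]
ft_force: [-0.7, -0.6, -0.6]
grip_width: 0.396
grip_force: 60.2
```

```bash
python3 - <<'E'
from h import *
s=robot.state(); print(s['t'],s['tcp_pos'],s['ft_force'],s['joint_pos'])
rows(lane(-106,0,10.8),RV)
E
```

```text
8.6 [423.02834711 223.52757426  12.99901404] [-0.6691059  -0.57699997 -0.60130467] [-6.09798895e-01  6.69630220e-01 -3.68645111e-04  2.11886894e+00
  7.72266389e-04  3.51587482e-01 -2.04078448e+00]
shift [0.4509 0.0031 0.0153] turn [-0.0003 -0.0006 -0.0003]
```

Emit:
jog_arm:
  deltas:
    - [[0,0.003,0.015],[0,0,0]]
    - [[0,0.003,0.015],[0,0,0]]
    - [[0.08,0.003,0.015],[0,0,0]]
    - [[0.16,0.003,0.015],[0,0,0]]
    - [[0.24,0.003,0.015],[0,0,0]]
    - [[0.32,0.003,0.015],[0,0,0]]
    - [[0.4,0.003,0.015],[0,0,0]]
    - [[0.45,0.003,0.015],[0,0,0]]
    - [[0.45,0.003,0.015],[0,0,0]]

```text
t: 9.72
tcp_pos: [490.2, 232.5, 10.5]
eef_rot: [-3.133, -0.22, -0.002]
ft_force: [-0.7, -0.9, 9.5]
grip_width: 0.393
grip_force: 61.8
```

```bash
cat > look.py <<'E'
from h import *
import json,sys
n=sys.argv[1]
s=robot.state(); c=robot.calibration('wrist'); im=robot.read_camera('wrist'); cv2.imwrite(f'pics/{n}.png',im)
print(s['t'],s['tcp_pos'],s['ft_force'],'lane x',(s['tcp_pos']-LO)@LX,'y',(s['tcp_pos']-LO)@LY)
json.dump({k:np.array(v).tolist() for k,v in c.items()},open(f'{n}.json','w'))
E
python3 look.py w4; python3 - <<'E'
from h import *
im=cv2.imread('pics/w4.png')
o=cv2.resize(im[0:100,0:133],(798,600),interpolation=cv2.INTER_NEAREST)
for i in range(0,133,10): cv2.putText(o,str(i),(i*6,10),0,.35,(0,255,255),1); o[:6,i*6]=(0,0,255)
for j in range(0,100,10): cv2.putText(o,str(j),(0,j*6+4),0,.35,(0,255,0),1); o[j*6,:6]=(0,0,255)
cv2.imwrite('pics/c4.png',o)
E
```

```text
9.725 [490.17499278 232.45984549  10.53447604] [-0.74136715 -0.89340578  9.51814339] lane x -105.898413369537 y -0.12013612154879993
```

View pics/c4.png

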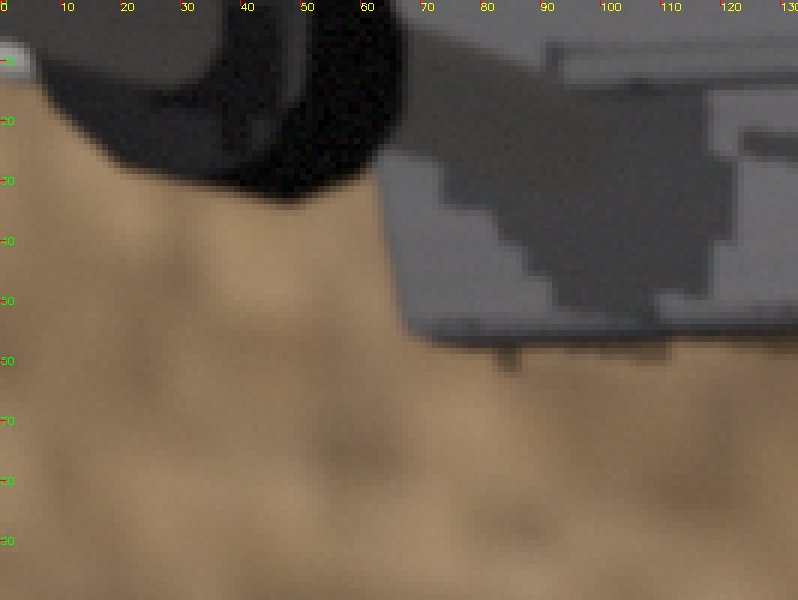

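The crop shows the pointer as a thin rod with its tip at about (91.5,11), and the collar cut off at upper left. I'll slide in to about lane x −82, where both are in view.

Emit:
jog_arm:
  deltas:
    - [[0.04,0,0],[0,0,0]]
    - [[0.08,0,0],[0,0,0]]
    - [[0.12,0,0],[0,0,0]]
    - [[0.16,0,0],[0,0,0]]
    - [[0.16,0,0],[0,0,0]]
    - [[0.16,0,0],[0,0,0]]

```text
t: 10.52
tcp_pos: [512.6, 235.7, 10.5]
eef_rot: [-3.134, -0.221, 0.001]
ft_force: [-8.2, -1.4, 17.3]
grip_width: 0.392
grip_force: 62.5
```

```bash
python3 look.py w5; python3 - <<'E'
from h import *
import json
c=json.load(open('w4.json')); p=onz(c,91.5,11,23); print('rest tip lane',(p-LO)@LX,(p-LO)@LY)
im=cv2.imread('pics/w5.png')
o=cv2.resize(im[45:145,0:133],(798,600),interpolation=cv2.INTER_NEAREST)
for i in range(0,133,10): cv2.putText(o,str(i),(i*6,10),0,.35,(0,255,255),1); o[:6,i*6]=(0,0,255)
for j in range(0,100,10): cv2.putText(o,str(45+j),(0,j*6+4),0,.35,(0,255,0),1); o[j*6,:6]=(0,0,255)
cv2.imwrite('pics/c5.png',o)
E
```

```text
10.525 [512.56416306 235.67078994  10.53484524] [-8.20723504 -1.40376602 17.33739684] lane x -83.28017907954126 y -0.09588682844573526
rest tip lane 1.2891764947992872 84.52794166731739
```

View pics/c5.png

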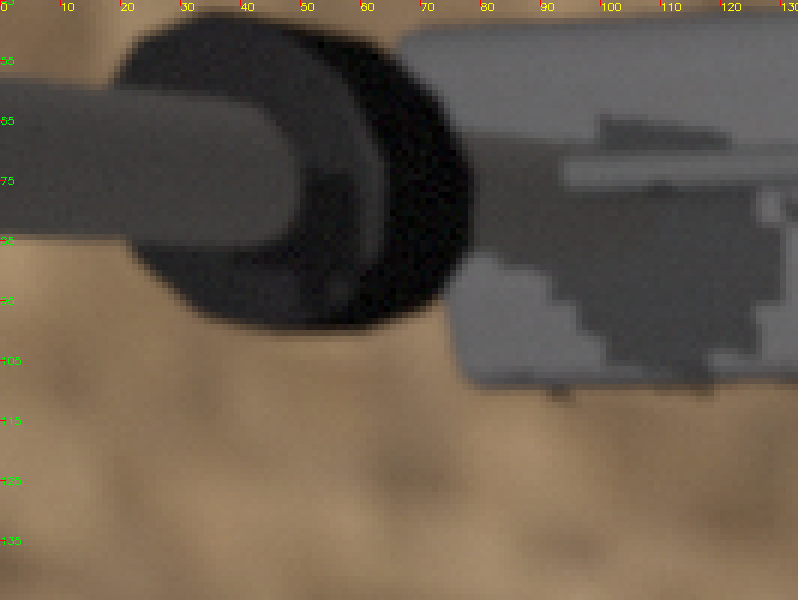

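Pointer tip is at (94,73.7), the collar's top rim nearest the lip at (64.5,74.5) and its bottom rim at (78.5,75).

```bash
python3 - <<'E'
from h import *
import json
c=json.load(open('w5.json'))
def zat(c,u,v,y):  # height where ray crosses plane lane-y=y
    o,d=ray(c,u,v); t=(y-(o-LO)@LY)/(d@LY); q=o+t*d; return q[2].round(2),((q-LO)@LX).round(2)
for dy in (0,1,2,3): print(dy,'tip',zat(c,94,73.7,82+dy),'top',zat(c,64.5,74.5,86+dy),'bot',zat(c,78.5,75,86+dy),'rest tip',zat(json.load(open('w4.json')),91.5,11,82+dy))
E
```

```text
0 tip (np.float64(30.9), np.float64(1.05)) top (np.float64(40.44), np.float64(0.3)) bot (np.float64(33.66), np.float64(0.53)) rest tip (np.float64(26.84), np.float64(0.31))
1 tip (np.float64(29.43), np.float64(1.17)) top (np.float64(39.15), np.float64(0.4)) bot (np.float64(32.29), np.float64(0.64)) rest tip (np.float64(25.32), np.float64(0.7))
2 tip (np.float64(27.96), np.float64(1.29)) top (np.float64(37.86), np.float64(0.51)) bot (np.float64(30.91), np.float64(0.75)) rest tip (np.float64(23.8), np.float64(1.08))
3 tip (np.float64(26.49), np.float64(1.41)) top (np.float64(36.57), np.float64(0.61)) bot (np.float64(29.54), np.float64(0.86)) rest tip (np.float64(22.28), np.float64(1.47))
```

The tip is about 6.4 mm low, which means roughly 19 mm more slide. I'll advance 16 mm and measure again.

Emit:
jog_arm:
  deltas:
    - [[0.03,0,0],[0,0,0]]
    - [[0.06,0,0],[0,0,0]]
    - [[0.09,0,0],[0,0,0]]
    - [[0.107,0,0],[0,0,0]]
    - [[0.107,0,0],[0,0,0]]
    - [[0.107,0,0],[0,0,0]]

```text
t: 11.32
tcp_pos: [528.0, 237.9, 10.5]
eef_rot: [3.134, 0.222, -0.002]
ft_force: [-11.8, -1.7, 18.9]
grip_width: 0.397
grip_force: 62.6
```

```bash
python3 look.py w6; python3 - <<'E'
from h import *
im=cv2.imread('pics/w6.png')
x0,y0=30,85
o=cv2.resize(im[y0:y0+75,x0:x0+100],(800,600),interpolation=cv2.INTER_NEAREST)
for i in range(0,100,10): cv2.putText(o,str(x0+i),(i*8,10),0,.35,(0,255,255),1); o[:6,i*8]=(0,0,255)
for j in range(0,75,5): cv2.putText(o,str(y0+j),(0,j*8+4),0,.35,(0,255,0),1); o[j*8,:6]=(0,0,255)
cv2.imwrite('pics/c6.png',o)
E
```

```text
11.325 [527.99489727 237.92675786  10.51296985] [-11.83554635  -1.74212119  18.93196695] lane x -67.68551850047929 y -0.03663467429072398
```

View pics/c6.png

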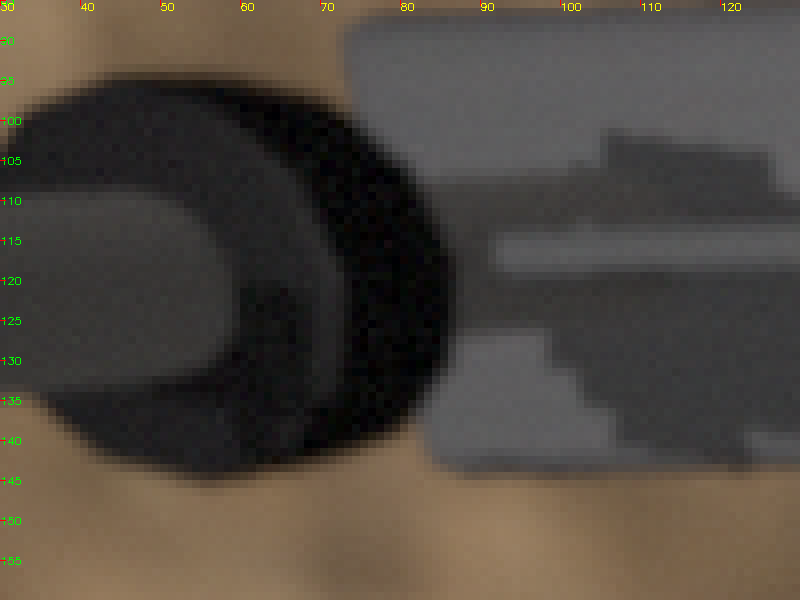

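Tip is now at (91.7,116.3), and the collar rims nearest the lip are at (73,119) on top and (86.6,119) at the bottom.

```bash
python3 - <<'E'
from h import *
import json
c=json.load(open('w6.json'))
def zat(c,u,v,y):
    o,d=ray(c,u,v); t=(y-(o-LO)@LY)/(d@LY); q=o+t*d; return q[2].round(2),((q-LO)@LX).round(2)
for dy in (0,2,3): print(dy,'tip',zat(c,91.7,116.3,82+dy),'top',zat(c,73.1,119,86+dy),'bot',zat(c,86.6,119,86+dy))
E
```

```text
0 tip (np.float64(36.14), np.float64(1.78)) top (np.float64(40.35), np.float64(1.17)) bot (np.float64(33.56), np.float64(0.73))
2 tip (np.float64(33.33), np.float64(1.66)) top (np.float64(37.77), np.float64(1.03)) bot (np.float64(30.81), np.float64(0.59))
3 tip (np.float64(31.92), np.float64(1.6)) top (np.float64(36.47), np.float64(0.97)) bot (np.float64(29.44), np.float64(0.51))
```

Emit:
jog_arm:
  deltas:
    - [[0.012,0,0],[0,0,0]]
    - [[0.022,0,0],[0,0,0]]
    - [[0.022,0,0],[0,0,0]]
    - [[0.022,0,0],[0,0,0]]

```text
t: 11.88
tcp_pos: [531.1, 238.4, 10.5]
eef_rot: [3.134, 0.222, -0.003]
ft_force: [-14.0, -1.6, 19.4]
grip_width: 0.393
grip_force: 62.8
```

```bash
python3 look.py w7; python3 - <<'E'
from h import *
g=cv2.cvtColor(cv2.imread('pics/w7.png'),cv2.COLOR_BGR2GRAY)
print(g[116:136:1,84:104])
E
```

```text
11.875 [531.11589571 238.38138085  10.52741357] [-13.95282577  -1.60733661  19.43360493] lane x -64.53159927472176 y -0.026299692157607524
[[54 63 63 61 65 63 65 64 63 61 62 61 62 63 64 63 61 66 62 62]
 [44 53 63 63 62 59 61 62 62 60 62 62 61 61 61 60 59 62 62 64]
 [37 50 59 59 59 61 60 60 62 61 62 58 61 61 64 59 58 60 57 59]
 [23 40 54 61 58 61 60 61 59 60 59 60 59 61 57 58 57 59 56 61]
 [15 33 49 55 58 59 59 58 60 58 60 59 59 57 57 59 58 56 58 58]
 [11 24 40 51 56 58 56 58 57 60 59 61 61 63 62 61 61 60 62 64]
 [ 7 10 33 46 53 53 56 58 66 67 66 71 67 71 68 69 74 70 73 72]
 [13  4 27 41 50 54 56 64 75 78 79 79 79 79 81 80 81 81 82 82]
 [ 0 12 15 30 47 54 59 69 82 85 86 86 87 87 87 87 87 87 86 88]
 [14 11  9 25 38 51 60 72 84 88 89 87 88 89 86 87 88 89 88 89]
 [ 8  3 13 18 34 51 57 72 81 85 84 83 82 86 82 84 82 81 80 82]
 [ 7  3 10 16 30 45 57 64 70 75 76 74 75 72 74 72 72 71 73 70]
 [ 3  1  5 11 33 46 55 55 60 61 61 61 63 60 61 59 57 58 58 62]
 [10  3  2 16 34 50 55 55 55 55 54 53 51 52 52 52 51 49 54 52]
 [ 1  6 11 11 32 48 52 53 53 54 53 55 53 53 53 54 51 53 51 53]
 [15 11  6 16 31 49 55 55 53 55 56 56 55 56 55 53 56 53 55 52]
 [ 6 11  7 17 37 49 53 56 54 56 56 58 61 62 59 58 57 54 56 56]
 [ 7 16 13 18 41 57 60 62 61 66 66 73 73 75 75 63 58 57 56 56]
 [ 2 14  7 23 48 69 72 73 76 80 82 84 85 85 82 70 59 57 55 56]
 [ 6  4  6 27 58 78 85 85 90 90 91 93 92 92 84 72 58 57 58 55]]
```

```bash
python3 - <<'E'
from h import *
import json
g=cv2.cvtColor(cv2.imread('pics/w7.png'),cv2.COLOR_BGR2GRAY)
print(g[125:131,66:84])
c=json.load(open('w7.json'))
def zat(c,u,v,y):
    o,d=ray(c,u,v); t=(y-(o-LO)@LY)/(d@LY); q=o+t*d; return q[2].round(2),((q-LO)@LX).round(2)
for dy in (0,2.5): print(dy,'tip',zat(c,91.0,124.8,82+dy),'top',[zat(c,u,127.5,86+dy) for u in (71,75,79)],'bot',zat(c,87.8,127.5,86+dy))
E
```

```text
[[31 36 32 33 38 41 42 27 17  2  9  7  9  7  8  2  9  9]
 [34 33 37 33 38 39 42 33 20 11 11 12 11  1  1  5  1 10]
 [32 35 34 31 38 36 43 37 24 13  1  0  4  7  8 12  0  6]
 [36 37 35 32 37 34 44 41 31 17 11 11  2  3  0  3 11  8]
 [27 28 33 28 34 34 42 45 28 15 10  5  0  5 10  7 16  4]
 [20 21 22 26 27 36 41 42 32  7  6  3  5  5  6  5  6  5]]
0 tip (np.float64(37.33), np.float64(1.99)) top [(np.float64(42.13), np.float64(1.53)), (np.float64(40.24), np.float64(1.36)), (np.float64(38.29), np.float64(1.18))] bot (np.float64(33.76), np.float64(0.78))
2.5 tip (np.float64(33.85), np.float64(1.75)) top [(np.float64(38.95), np.float64(1.28)), (np.float64(37.0), np.float64(1.11)), (np.float64(34.99), np.float64(0.92))] bot (np.float64(30.34), np.float64(0.51))
```

The tip (33.85) is level with the collar centre (33.8), so I'll let go and check again from the same pose.

Emit:
jog_arm:
  deltas:
    - [[0,0,0],[0,0,0]]
    - [[0,0,0],[0,0,0]]
    - [[0,0,0],[0,0,0]]
    - [[0,0,0],[0,0,0]]
    - [[0,0,0],[0,0,0]]
    - [[0,0,0],[0,0,0]]
  hand: 0

```text
t: 12.68
tcp_pos: [532.3, 238.3, 9.6]
eef_rot: [-3.134, -0.221, 0.0]
ft_force: [-0.3, -0.1, -0.6]
grip_width: 1.002
grip_force: 0.0
```

```bash
python3 look.py w8; python3 - <<'E'
from h import *
im=cv2.imread('pics/w8.png');g=cv2.cvtColor(im,cv2.COLOR_BGR2GRAY)
print(g[116:134,86:100]); print(g[127:129,68:92])
cv2.imwrite('pics/d8.png',cv2.absdiff(im,cv2.imread('pics/w7.png')))
E
```

```text
12.675 [532.31265206 238.27842619   9.58741768] [-0.29532642 -0.08172406 -0.61231801] lane x -63.36128860754697 y -0.2968516846438476
[[90 89 89 90 88 88 86 85 86 85 87 85 83 82]
 [84 84 84 84 81 79 80 76 75 77 75 74 71 72]
 [73 71 69 69 68 67 68 67 63 65 64 64 63 62]
 [64 60 61 62 61 63 61 61 61 63 61 61 61 61]
 [58 61 60 62 60 60 59 59 60 63 59 61 58 60]
 [59 59 56 59 60 59 60 58 61 58 58 60 58 58]
 [59 58 58 58 57 59 56 58 57 58 56 59 59 55]
 [57 55 57 56 56 55 58 55 57 54 57 53 53 56]
 [54 55 58 56 55 54 54 54 54 55 55 53 57 56]
 [52 54 56 57 58 61 61 60 62 63 65 64 62 63]
 [50 52 54 58 67 72 73 71 75 73 74 77 76 74]
 [46 52 55 65 77 79 82 82 82 82 81 83 80 84]
 [38 47 54 66 79 85 86 87 85 86 85 85 85 85]
 [29 45 55 64 76 85 84 85 82 85 84 83 81 84]
 [28 43 52 59 69 75 76 79 78 78 76 74 76 75]
 [27 44 52 53 59 62 65 67 66 65 68 67 67 63]
 [28 42 50 53 54 56 55 55 56 56 59 55 54 54]
 [29 46 50 54 50 52 54 51 52 52 53 54 53 52]]
[[40 42 31 19  7  7 10  1  4  9  7 11  3  4 13 11 16 32 46 52 55 65 77 79]
 [38 45 36 23 15 11 11 10  8  4  5  5  7  4  6  0 10 25 38 47 54 66 79 85]]
```

The view hasn't changed relative to the collar: the tip-to-collar gap is 3.3 px, against 3.2 before. Now I'll retreat straight up and back.

Emit:
jog_arm:
  deltas:
    - [[0,0,-0.15],[0,0,0]]
    - [[0,0,-0.4],[0,0,0]]
    - [[0,0,-0.7],[0,0,0]]
    - [[0,0,-1],[0,0,0]]
    - [[-0.3,0,-1],[0,0,0]]
    - [[-0.3,0,-1],[0,0,0]]
    - [[-0.3,0,-1],[0,0,0]]

```text
t: 13.6
tcp_pos: [488.1, 232.1, 159.8]
eef_rot: [-3.134, -0.221, -0.001]
ft_force: [0.0, -0.5, -0.5]
grip_width: 1.0
grip_force: 0.0
```

```bash
python3 look.py w9; python3 - <<'E'
from h import *
a=cv2.imread('pics/w9.png'); b=robot.read_camera('scene'); cv2.imwrite('pics/s9.png',b)
o=np.vstack([cv2.resize(a,(480,300)),cv2.resize(b[185:265,180:308],(480,300),interpolation=cv2.INTER_CUBIC)]); cv2.imwrite('pics/c9.png',o)
E
```

```text
13.6 [488.13120073 232.07914339 159.77249995] [ 0.04553044 -0.52033652 -0.46821245] lane x -107.97545724287352 y -0.20906739391775453
```

View pics/c9.png

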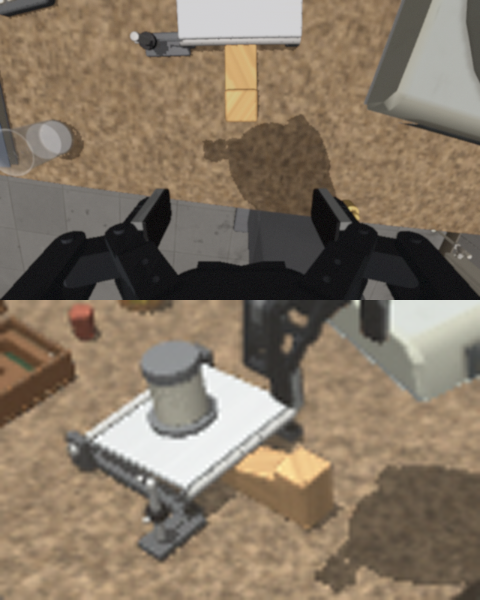

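The wedge lies square under the middle of the lip (upper panel, block at (241,105)). The plate is raised, the collar is still in place and the gripper is clear, so I'll hand in.

```bash
python3 -c "
from station import robot
print(robot.sign_off())"
```

```text
the job is handed in; nothing more can be done
None
```

The job is handed in at about 13.7 s: the tall wedge is under the middle of the lip, released and clear of the gripper, with the pointer measured level with the collar centre (33.85 against 33.8 mm) and the collar never touched.

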